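Put the sample pot away in the sliding-lid case

TASK

Slide open the flat lid of the wooden sample case by pressing lightly on it and dragging it, stand the low white sample pot in the well underneath, and then slide the lid fully shut over it. The lid has no handle and is thin, so press gently (it and the case must never take more than 25 N), and leave the other things on the table where they are.

Things in the scene. Friction and masses are not known exactly. Their poses are not given: they have to be found in the camera images.
- case: Low wooden sample case fixed to the table, 130 mm (its x) by 260 mm (its y) by 50 mm high, brass plates on its long sides. Origin: centre of the underside; z up. Its top: 15 mm wide rails along both long sides and, from y = +35 mm to the +y end, a fixed deck level with them, under which the lid runs; the rest is the window. More than 25 N from the robot on case or lid breaks it.
- window (a point): Centre of the case's window, level with the rails' top (x = 0, y = -40, z = 50 mm in the case's frame); axes as the case's. The window is 100 mm (x) by 150 mm (y) and shows the hard, flat plywood lid, whose top lies 1.5 to 4.5 mm below this point: it differs from start to start and is not measured, so feel for it. Pressing it with shut fingertips at about 7 to 14 N drags it; less tends to slip.
- lid (a joint): Place of the 5 mm thick lid along the case's +y, in m: 0 = fully shut (front edge at the window's -y end, y = -115 mm), 0.075 = fully open (front edge at y = -40 mm, well bare, the window's +y half still shows lid). Dragging it to +y opens it. About 3.5 N along the track moves it; it stays where left; hard stops at both ends. It starts shut or up to 12 mm ajar.
- well (a point): Centre of the floor of the well, at x = 0, y = -77.5 mm, z = 6 mm in the case's frame. The well is 100 mm (case x) by 75 mm (case y), its floor 6 mm above the table. The pot standing in it clears the lid by at least 4 mm.
- pot: Low round sample pot with a screw cap, plain white plastic, 40 mm in diameter, 30 mm high, about 60 g, standing on the table. Origin: centre of the underside; z up.
- jar: Bystander: tall amber jar with a cap, 44 mm in diameter, 75 mm high. Origin: centre of the underside.
- roll: Bystander: paper tape roll lying flat, 60 mm in diameter, 20 mm high. Origin: centre of the underside.
- brush: Bystander: flat brush with a wooden handle, 220 mm long, lying along its x. Origin: under its middle.
- scraper: Bystander: steel filling knife with a round wooden handle, about 230 mm long, 60 mm wide at the blade, lying along its x. Origin: underside, where handle and blade meet.
- sponge: Bystander: dry-cleaning block, 70 x 45 x 30 mm. Origin: centre of the underside.
There are look-alikes about, which are no part of the job. Several things look just like the pot: the one meant starts farthest from the robot's base.

How it is judged:
By the outcome, as a careful person would: the job done as asked, in the order asked, and still so for the second after the job is handed in, with the robot touching nothing.
It also fails if it takes over 72 s, if anything falls off the work surface, if the arm or the gripper's body presses on something with over 40 N, if the wrist force passes 120 N, or if a joint passes its speed limit or range.

ROBOT

A 6-joint arm with a two-finger parallel gripper is mounted at the origin on the work surface. World frame = base frame: x ahead of the robot, y to its left, z up, the work surface at z = 0. Lengths are in m, angles in rad, forces in N, time in s.
With the tool pointing down it reaches from about 0.35 to 0.975 m from the base axis. Payload 4.9 kg.
Tool frame: the origin (TCP) lies at the very end of the fingers, on their centre line; the grasp point (between the pads) lies r.pinch_z behind it (r.pinch_z is the distance from the TCP to the grasp point, in m); z points along the fingers, y is the line along which they close (so a half turn about z gives the same grasp; the last joint's range is limited). The gripper opens to 85 mm and grips with 20 to 120 N. Pads are 22 mm wide; open, the fingers measure 114 mm over their backs; the gripper's body (76 mm by 85 mm) begins 54 mm behind the grasp point. The pads swing forward as they close: fully open they stand 13 mm farther back than shut.
Start: joints at [1.066, 0.053, 1.613, -0, 1.476, -0.119], TCP at [0.235, 0.579, 0.231] pointing down, gripper open.
Joint ranges: [-3.01, 3.01], [-1.01, 2.22], [0.06, 2.58], [-1.02, 4.17], [0.09, 2.62], [-3.14, 3.14]. Speed limits (rad/s): [2.57, 2.57, 3.14, 3.14, 3.14, 3.14].

INTERFACE

Orientations are given as [roll, pitch, yaw] about the fixed x, y, z axes, in that order (R = Rz(yaw) Ry(pitch) Rx(roll)).
In Python, from cell import monitor, snapshot, r gives the robot as it stands.
- The arm moves only by the tool send_rows, never from a script. Its argument "increments" is a list of rows, each an object with "rot": the turn, a rotation vector about the tool's x, y, z in rad, a list of three; "delta_pos": the shift along the tool's x, y, z in m, a list of three; "fingers": the finger opening in m, from 0 to 0.0854. In form: [{"rot": [wx, wy, wz], "delta_pos": [tx, ty, tz], "fingers": fingers}, ...]. A call has 1 to 20 rows; each row shifts and turns the commanded pose from where the row before left it, along the tool's axes as they then stand; what a row does not reach is not made up. A row lasts 1/8 s, in which the tool goes at most 62.5 mm and 10.7 degrees, less where a joint would pass 70% of its speed; a pose out of reach is approached as far as the arm can. A call is refused whole if a number of a shift passes 0.0625 or a number of a turn 0.188, either way. A call with a gripper value outside its range is refused whole. The fingers move at their own pace and stop on an object; "squeeze" is the grip in N (left out, the last holds). Time passes only in rows, so rows that do not move let the fingers close. It gives the time, the measured TCP pose, the force, the opening and the grip force at its end, in the units of the state.
- monitor.get_state(): the state, without advancing time (a new reading comes with each control period).
- snapshot(name): name is "scene" or "side" or "wrist"; returns a dict with "image" (480x640x3 uint8, blue, green, red), "depth" (480x640 float32, m along the optical axis (not along the pixel's ray), 0 where there is no reading), "K" (3x3 intrinsics, pixels), "extrinsics" (4x4, takes a point from camera to world coordinates); the wrist camera has in their place "mount" (4x4, takes a point from camera to tool coordinates, whose origin is the TCP and whose axes are the flange's). Camera axes: x right, y down, z forward; pixel columns grow to the right and rows downward; lengths in m; the calibration is good to about 2 mm. The wrist camera is an equidistant fisheye: a pixel r from the principal point sees the ray r / f radians off the axis. A picture is of the moment at which its call begins: read the wrist's pose just before it.
- r.finish_job(): hands the job in; it is judged then, once.
The state is a dict: "time_s": time; "joint_pos": joint angles; "joint_velocities": joint speeds; "joint_torque": joint torques, N m; "ee_pos": TCP position; "tcp_rot": TCP orientation; "ft_force": force on the tool from outside, world axes, zero at the start; "wrist_torque": the same for the moment, N m; "width": opening from 0.0 (shut) to 1.0 (fully open); "grasp_force": force on a finger pad.
Only numpy, scipy, OpenCV 4.12 (cv2) and the standard library are available. Lean on these libraries where they do the work, as an engineer would, in place of code of your own. Each camera call takes 0.05 s, during which the arm holds its last target. There are 200 camera calls.

## Working session

There is one attempt and no reset: what is moved stays moved. The work goes in short steps, Python scripts to look and compute and a tool call to move; the robot and the scene stay as the last step left them, time stands still between calls to the robot, and variables do not carry over. Pictures are saved under pics/ and viewed, at most 10 in all, crops included, and the job is handed in when it is done.

Besides the shell and the picture viewer there is one more tool, called after "Emit:" as name(argument=value, ...), one argument or row to a line, values as JSON. send_rows: Moves the arm, as the interface text tells. Its arguments: {"type":"object","properties":{"increments":{"type":"array","items":{"type":"object","properties":{"rot":{"type":"array","items":{"type":"number"}},"delta_pos":{"type":"array","items":{"type":"number"}},"fingers":{"type":"number"}}}},"squeeze":{"type":"number"}},"required":["increments"]}

```bash
mkdir -p pics; ls
python3 - <<'E'
from cell import monitor, snapshot, r
import cv2,numpy as np,pickle
print(monitor.get_state(), r.pinch_z)
for n in ["scene","side"]:
    s=snapshot(n); cv2.imwrite(f"pics/{n}0.png",s["image"]); pickle.dump(s,open(f"{n}0.pkl","wb"))
    print(n,s["K"].tolist(),np.round(s["extrinsics"],4).tolist())
E
```

```text
pics
{'time_s': 0.0, 'joint_pos': array([ 1.06600697e+00,  5.33550068e-02,  1.61433084e+00,  1.91763719e-05,
        1.47596558e+00, -1.18981834e-01]), 'joint_velocities': array([ 4.14344726e-04,  7.64995184e-05,  1.95208852e-04, -7.71638290e-04,
        1.63105746e-03, -5.77703961e-04]), 'joint_torque': array([-1.28703359e-03, -3.93697321e+01, -3.70162833e+01, -3.27563002e-04,
        7.17864779e-03,  2.07485527e-06]), 'ee_pos': array([0.23487003, 0.57851152, 0.23004215]), 'tcp_rot': array([-3.13955070e+00, -2.63330527e-04,  2.75578302e+00]), 'ft_force': array([ 0.00125601, -0.71743209, -0.39969358]), 'wrist_torque': array([-0.00068309,  0.01867528, -0.00272892]), 'grasp_force': 0.0, 'width': 1.0037270713495172} 0.0187
scene [[475.0020487562821, 0.0, 313.9911211173695], [0.0, 475.0020487562821, 232.54665015001754], [0.0, 0.0, 1.0]] [[0.2137, 0.7708, -0.6001, 1.1283], [0.9767, -0.1574, 0.1456, -0.1368], [0.0178, -0.6173, -0.7865, 0.8962], [0.0, 0.0, 0.0, 1.0]]
side [[528.1815071358426, 0.0, 319.2434303841917], [0.0, 528.1815071358426, 235.91029757028087], [0.0, 0.0, 1.0]] [[0.8792, -0.2663, 0.395, -0.0451], [-0.4762, -0.4692, 0.7437, -1.0162], [-0.0127, -0.842, -0.5394, 0.8022], [0.0, 0.0, 0.0, 1.0]]
```

View pics/scene0.png

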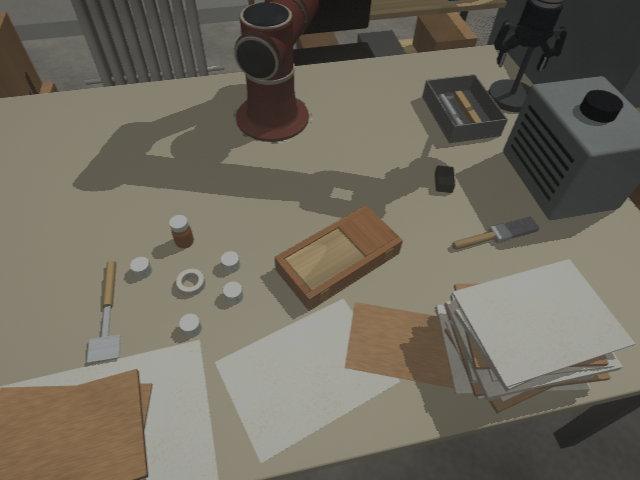

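View pics/side0.png

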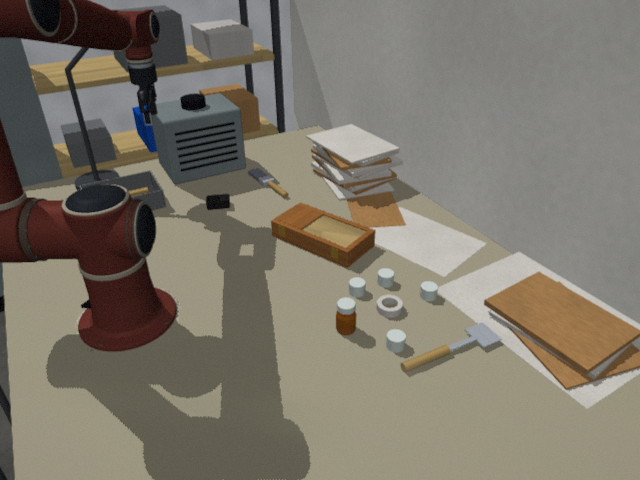

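Scene view: white pots at (140,267), (230,262), (232,292), (189,325), with the case at about (340,255) and its deck at the upper right. Side view: pots at (396,340), (357,288), (386,278), (429,291), and the case at (323,233). Next I measure them in both views.

```bash
cat > h.py <<'E'
import cv2,numpy as np,pickle
def cloud(s):
    v,u=np.mgrid[0:480,0:640]; d=s["depth"]; K=s["K"]
    p=np.stack([(u-K[0,2])/K[0,0]*d,(v-K[1,2])/K[1,1]*d,d],-1)
    E=s["extrinsics"]; return p@E[:3,:3].T+E[:3,3]
def ray(s,uv):
    K=s["K"];E=s["extrinsics"];d=E[:3,:3]@np.array([(uv[0]-K[0,2])/K[0,0],(uv[1]-K[1,2])/K[1,1],1]);return E[:3,3],d/np.linalg.norm(d)
def plane(s,uv,z):
    o,d=ray(s,uv); return o+d*(z-o[2])/d[2]
def tri(s1,a,s2,b):
    o1,d1=ray(s1,a);o2,d2=ray(s2,b)
    t=np.linalg.lstsq(np.stack([d1,-d2],1),o2-o1,rcond=None)[0]
    p,q=o1+t[0]*d1,o2+t[1]*d2; return (p+q)/2,np.linalg.norm(p-q)
E
python3 - <<'E'
from h import *
S={n:pickle.load(open(f"{n}0.pkl","rb")) for n in ["scene","side"]}
pots={"scene":[(140,267),(230,262),(232,292),(189,325)],"side":[(396,340),(357,288),(386,278),(429,291)]}
C={}
for n,s in S.items():
    P=cloud(s); hsv=cv2.cvtColor(s["image"],cv2.COLOR_BGR2HSV)
    print(n)
    tops=[]
    for u,v in pots[n]:
        q=P[v-14:v+15,u-14:u+15].reshape(-1,3); z=q[:,2]; zt=np.percentile(z[z<.06],97)
        q=q[abs(z-zt)<.004]; c,rad=cv2.minEnclosingCircle((q[:,:2]*1000).astype(np.float32))
        print((u,v),"top z",round(zt,4),"c",np.round(c,1),"r",round(rad,1),"base dist",round(np.hypot(*c),0))
    # case: points at rail level
    box={"scene":(200,310,260,410),"side":(195,270,260,385)}[n]
    m=np.zeros((480,640),bool); m[box[0]:box[1],box[2]:box[3]]=1
    z=P[...,2]
    h,e=np.histogram(z[m&(z>.02)&(z<.08)],bins=30,range=(.02,.08)); print(h)
    t=m&(z>.046)&(z<.056)
    rect=cv2.minAreaRect((P[t][:,:2]*1000).astype(np.float32)); print("rect",rect, "medz",np.median(z[t]))
    a=cv2.resize(s["image"][box[0]-10:box[1]+10,box[2]-10:box[3]+10],None,fx=4,fy=4,interpolation=cv2.INTER_CUBIC); cv2.imwrite(f"pics/case_{n}.png",a); print(a.shape)
E
```

```text
scene
(140, 267) top z 0.0345 c [ 477.7 -371. ] r 20.2 base dist 605.0
(230, 262) top z 0.0346 c [ 502.  -176.4] r 20.2 base dist 532.0
(232, 292) top z 0.0346 c [ 582.2 -179.8] r 20.4 base dist 609.0
(189, 325) top z 0.0344 c [ 640.9 -272.4] r 19.9 base dist 696.0
[  50   62   51   56   52   61   62   57   60   53   65   65  119  696
 1442 1535 1481  551   46    0    0    0    0    0    0    0    0    0
    0    0]
rect ((537.6134643554688, 64.35580444335938), (134.77401733398438, 263.4166259765625), 24.070161819458008) medz 0.05097142426145673
(520, 680, 3)
side
(396, 340) top z 0.0333 c [ 476.7 -369.7] r 20.8 base dist 603.0
(357, 288) top z 0.0333 c [ 499.9 -175.8] r 20.8 base dist 530.0
(386, 278) top z 0.0335 c [ 582.7 -179.1] r 21.6 base dist 610.0
(429, 291) top z 0.0329 c [ 640.7 -270.7] r 21.8 base dist 696.0
[ 67  66  68  63  68  67  56  57  65  70  57  68 155 437 637 719 532 140
  11   0   0   0   0   0   0   0   0   0   0   0]
rect ((536.8743286132812, 65.11446380615234), (137.10670471191406, 266.0936279296875), 25.04780387878418) medz 0.050491562070982376
(380, 580, 3)
```

Run:
```python
from h import *
S={n:pickle.load(open(f"{n}0.pkl","rb")) for n in ["scene","side"]}
s=S["scene"]
yaw=np.radians(24.5);c=np.array([537.3,64.7])/1000
R=np.array([[np.cos(yaw),-np.sin(yaw)],[np.sin(yaw),np.cos(yaw)]])
out=[]
for n,(y0,x0,h,w) in {"scene":(200,265,110,150),"side":(195,262,75,125)}.items():
    s=S[n];f=5 if n=="scene" else 6
    im=cv2.resize(s["image"][y0:y0+h,x0:x0+w],None,fx=f,fy=f,interpolation=cv2.INTER_CUBIC)
    E=np.linalg.inv(s["extrinsics"])
    def pr(x,y,z):
        p=E[:3,:3]@np.r_[c+R@np.array([x,y]),z]+E[:3,3];q=s["K"]@p;q=q[:2]/q[2];return tuple(int(round(t)) for t in ((q-[x0,y0]+.5)*f-.5))
    for pts in [[(-.065,-.13),(.065,-.13),(.065,.13),(-.065,.13)],[(-.05,-.115),(.05,-.115),(.05,.035),(-.05,.035)]]:
        cv2.polylines(im,[np.array([pr(*p,.05) for p in pts])],True,(0,255,0),1)
    cv2.imwrite(f"pics/c_{n}.png",im)
s=S["scene"];cv2.imwrite("pics/pots.png",cv2.resize(s["image"][200:350,85:260],None,fx=4,fy=4,interpolation=cv2.INTER_CUBIC))
```

```text
(no output)
```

View pics/c_scene.png

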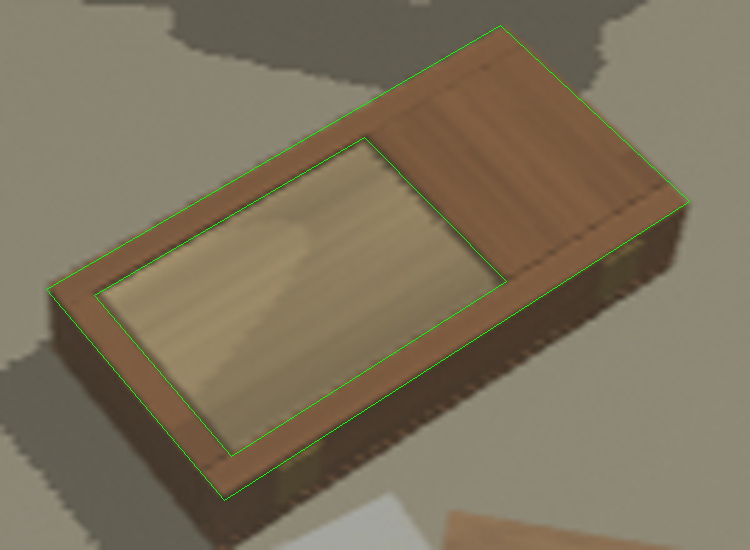

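View pics/c_side.png

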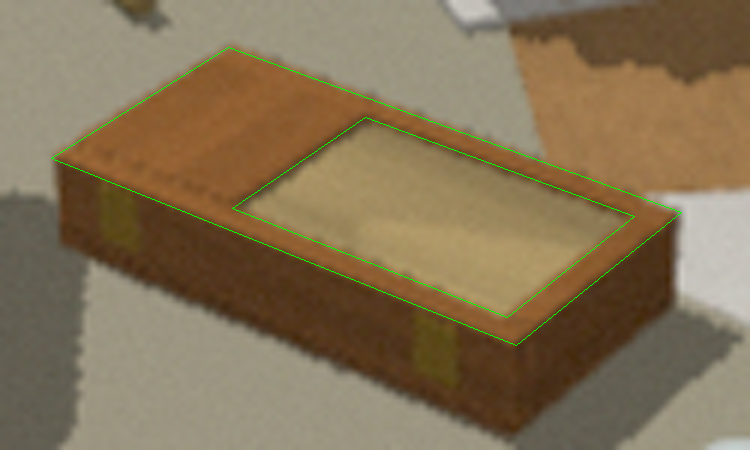

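View pics/pots.png

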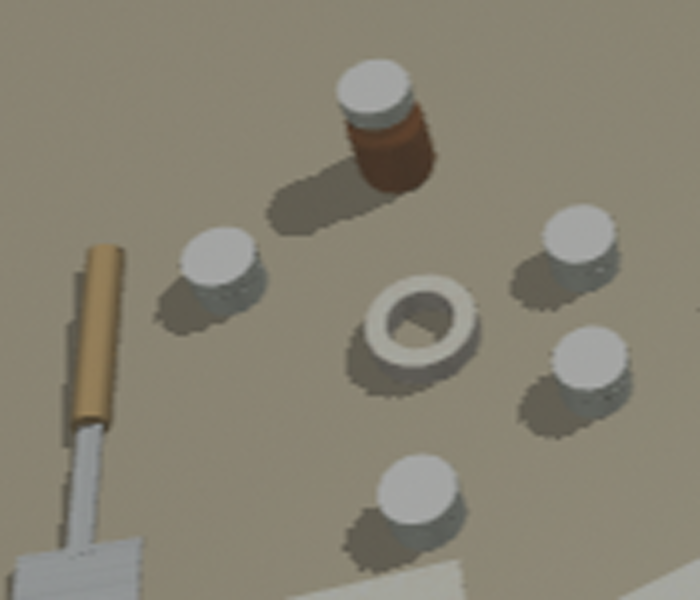

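The target is the pot at scene (189,325) / side (429,291). It is 696 mm from the base. The others, at scene (140,267), (230,262) and (232,292), are at 605, 532 and 609 mm. The crop confirms four identical white pots, with the lowest one (at (418,490) in the crop) being the farthest. The green case outline fits both views: centre (0.537, 0.065), yaw 24.5°, lid nearly shut. I turn the tool to yaw 114.5° so that tool x is case +y and tool y is case +x, then go above the lid.

Emit:
send_rows(
  increments=[
    {"rot":[0,0,0.152],"delta_pos":[0,0,0],"fingers":0},
    {"rot":[0,0,0.152],"delta_pos":[0,0,0],"fingers":0},
    {"rot":[0,0,0.152],"delta_pos":[0,0,0],"fingers":0},
    {"rot":[0,0,0.152],"delta_pos":[0,0,0],"fingers":0},
    {"rot":[0,0,0.149],"delta_pos":[0,0,0],"fingers":0},
    {"rot":[0,0,0],"delta_pos":[-0.05,0.005,0],"fingers":0},
    {"rot":[0,0,0],"delta_pos":[-0.05,0.005,0],"fingers":0},
    {"rot":[0,0,0],"delta_pos":[-0.05,0.005,0],"fingers":0},
    {"rot":[0,0,0],"delta_pos":[-0.05,0.005,0],"fingers":0},
    {"rot":[0,0,0],"delta_pos":[-0.05,0.005,0],"fingers":0},
    {"rot":[0,0,0],"delta_pos":[-0.05,0.005,0],"fingers":0},
    {"rot":[0,0,0],"delta_pos":[-0.05,0.005,0],"fingers":0},
    {"rot":[0,0,0],"delta_pos":[-0.05,0.005,0],"fingers":0},
    {"rot":[0,0,0],"delta_pos":[-0.05,0.005,0.03],"fingers":0},
    {"rot":[0,0,0],"delta_pos":[-0.05,0.005,0.03],"fingers":0},
    {"rot":[0,0,0],"delta_pos":[-0.05,0.005,0.03],"fingers":0},
    {"rot":[0,0,0],"delta_pos":[-0.05,0.005,0.03],"fingers":0},
    {"rot":[0,0,0],"delta_pos":[-0.05,0.005,0.03],"fingers":0},
    {"rot":[0,0,0],"delta_pos":[0,0,0],"fingers":0},
  ],
)

```text
time_s: 2.48
ee_pos: [0.5626, 0.0122, 0.0775]
tcp_rot: [-3.136, -0.003, 1.995]
ft_force: [0.0, -0.4, 0.4]
width: -0.004
grasp_force: 0.0
```

```bash
cat > st.py <<'E'
import sys
from h import *
from cell import monitor
s=monitor.get_state(); p=s["ee_pos"]; a=np.radians(24.5)
R=np.array([[np.cos(a),-np.sin(a)],[np.sin(a),np.cos(a)]]); c=np.array([.5373,.0647])
print("t",round(s["time_s"],2),"case xyz mm",np.round(1000*np.r_[R.T@(p[:2]-c),p[2]],1),"rot",np.round(s["tcp_rot"],4),"F case",np.round(R.T@s["ft_force"][:2],2),np.round(s["ft_force"][2],2),"w",round(s["width"],3))
if len(sys.argv)>1:
    t=np.array(eval(sys.argv[1]))/1000
    from scipy.spatial.transform import Rotation as Ro
    d=np.r_[c+R@t[:2],t[2]]-p
    print("tool delta mm",np.round(1000*Ro.from_euler("xyz",s["tcp_rot"]).inv().apply(d),1),"rotvec to ideal",np.round((Ro.from_euler("xyz",s["tcp_rot"]).inv()*Ro.from_euler("xyz",[np.pi,0,np.radians(114.5)])).as_rotvec(),4))
E
python3 st.py "[0,-65,60]"
```

```text
t 2.48 case xyz mm [  1.3 -58.3  77.5] rot [-3.1357e+00 -3.0000e-03  1.9946e+00] F case [-0.16 -0.38] 0.41 w -0.004
tool delta mm [-6.8 -1.2 17.5] rotvec to ideal [-0.0058 -0.003  -0.0038]
```

Emit:
send_rows(
  increments=[
    {"rot":[-0.006,-0.003,-0.004],"delta_pos":[-0.007,-0.001,0.012],"fingers":0},
    {"rot":[0,0,0],"delta_pos":[0,0,0.01],"fingers":0},
    {"rot":[0,0,0],"delta_pos":[0,0,0],"fingers":0},
    {"rot":[0,0,0],"delta_pos":[0,0,0],"fingers":0},
  ],
)

```text
time_s: 2.98
ee_pos: [0.5662, 0.0085, 0.0598]
tcp_rot: [3.135, 0.003, 2.004]
ft_force: [0.9, -0.7, 0.2]
width: -0.0
grasp_force: 0.0
```

```bash
python3 st.py "[0,-65,50]"
```

```text
t 2.98 case xyz mm [  3.  -63.1  59.8] rot [3.1349 0.0034 2.0038] F case [ 0.58 -1.  ] 0.22 w -0.0
tool delta mm [-1.8 -3.1  9.7] rotvec to ideal [0.0067 0.0033 0.0055]
```

Emit:
send_rows(
  increments=[
    {"rot":[0.006,0.003,0.005],"delta_pos":[-0.002,-0.003,0.004],"fingers":0},
    {"rot":[0,0,0],"delta_pos":[0,0,0.004],"fingers":0},
    {"rot":[0,0,0],"delta_pos":[0,0,0],"fingers":0},
    {"rot":[0,0,0],"delta_pos":[0,0,0],"fingers":0},
  ],
)

```text
time_s: 3.48
ee_pos: [0.5643, 0.0048, 0.0513]
tcp_rot: [-3.142, -0.0, 1.998]
ft_force: [0.3, 0.7, -0.2]
width: 0.001
grasp_force: 0.0
```

```bash
python3 st.py "[0,-65,50]"
```

```text
t 3.48 case xyz mm [ -0.3 -65.7  51.3] rot [-3.1415 -0.      1.9977] F case [0.55 0.52] -0.22 w 0.001
tool delta mm [0.7 0.3 1.3] rotvec to ideal [-0.0001 -0.     -0.0007]
```

Emit:
send_rows(
  increments=[
    {"rot":[0,0,0],"delta_pos":[0,0,0.001],"fingers":0},
    {"rot":[0,0,0],"delta_pos":[0,0,0.001],"fingers":0},
    {"rot":[0,0,0],"delta_pos":[0,0,0.0005],"fingers":0},
    {"rot":[0,0,0],"delta_pos":[0,0,0],"fingers":0},
  ],
)

```text
time_s: 3.98
ee_pos: [0.5643, 0.0048, 0.0487]
tcp_rot: [-3.142, -0.0, 1.998]
ft_force: [0.3, 0.9, -0.3]
width: 0.003
grasp_force: 0.0
```

Emit:
send_rows(
  increments=[
    {"rot":[0,0,0],"delta_pos":[0,0,0.0005],"fingers":0},
    {"rot":[0,0,0],"delta_pos":[0,0,0],"fingers":0},
  ],
)

```text
time_s: 4.22
ee_pos: [0.5643, 0.0048, 0.0483]
tcp_rot: [-3.142, -0.0, 1.998]
ft_force: [-0.3, 0.3, -0.9]
width: -0.0
grasp_force: 0.0
```

Emit:
send_rows(
  increments=[
    {"rot":[0,0,0],"delta_pos":[0,0,0.0005],"fingers":0},
    {"rot":[0,0,0],"delta_pos":[0,0,0],"fingers":0},
  ],
)

```text
time_s: 4.47
ee_pos: [0.5643, 0.0048, 0.0478]
tcp_rot: [-3.142, -0.0, 1.998]
ft_force: [-0.6, -0.7, 0.1]
width: -0.002
grasp_force: 0.0
```

Emit:
send_rows(
  increments=[
    {"rot":[0,0,0],"delta_pos":[0,0,0.0005],"fingers":0},
    {"rot":[0,0,0],"delta_pos":[0,0,0],"fingers":0},
  ],
)

```text
time_s: 4.72
ee_pos: [0.5643, 0.0048, 0.0472]
tcp_rot: [-3.141, -0.0, 1.998]
ft_force: [-0.3, -0.1, -0.3]
width: -0.001
grasp_force: 0.0
```

Emit:
send_rows(
  increments=[
    {"rot":[0,0,0],"delta_pos":[0,0,0.0005],"fingers":0},
    {"rot":[0,0,0],"delta_pos":[0,0,0],"fingers":0},
  ],
)

```text
time_s: 4.97
ee_pos: [0.5643, 0.0048, 0.0467]
tcp_rot: [-3.142, -0.0, 1.998]
ft_force: [-0.0, -1.0, -1.0]
width: -0.0
grasp_force: 0.0
```

Emit:
send_rows(
  increments=[
    {"rot":[0,0,0],"delta_pos":[0,0,0.0005],"fingers":0},
    {"rot":[0,0,0],"delta_pos":[0,0,0],"fingers":0},
  ],
)

```text
time_s: 5.22
ee_pos: [0.5643, 0.0048, 0.0463]
tcp_rot: [3.142, -0.0, 1.998]
ft_force: [0.2, 0.1, -0.1]
width: 0.003
grasp_force: 0.0
```

Emit:
send_rows(
  increments=[
    {"rot":[0,0,0],"delta_pos":[0,0,0.0005],"fingers":0},
    {"rot":[0,0,0],"delta_pos":[0,0,0],"fingers":0},
  ],
)

```text
time_s: 5.48
ee_pos: [0.5644, 0.0048, 0.0459]
tcp_rot: [3.141, 0.0, 1.998]
ft_force: [-0.9, 0.3, 1.4]
width: 0.001
grasp_force: 0.5
```

Emit:
send_rows(
  increments=[
    {"rot":[0,0,0],"delta_pos":[0,0,0.0003],"fingers":0},
    {"rot":[0,0,0],"delta_pos":[0,0,0],"fingers":0},
  ],
)

```text
time_s: 5.72
ee_pos: [0.5644, 0.0048, 0.0457]
tcp_rot: [3.141, 0.0, 1.998]
ft_force: [-0.3, -0.6, 2.2]
width: 0.001
grasp_force: 0.9
```

Emit:
send_rows(
  increments=[
    {"rot":[0,0,0],"delta_pos":[0,0,0.0005],"fingers":0},
    {"rot":[0,0,0],"delta_pos":[0,0,0],"fingers":0},
  ],
)

```text
time_s: 5.98
ee_pos: [0.5645, 0.0048, 0.0453]
tcp_rot: [3.141, 0.0, 1.998]
ft_force: [-0.2, -0.0, 2.8]
width: -0.003
grasp_force: 1.6
```

Emit:
send_rows(
  increments=[
    {"rot":[0,0,0],"delta_pos":[0,0,0.001],"fingers":0},
    {"rot":[0,0,0],"delta_pos":[0,0,0],"fingers":0},
  ],
)

```text
time_s: 6.22
ee_pos: [0.5647, 0.0048, 0.0446]
tcp_rot: [3.141, 0.0, 1.998]
ft_force: [-1.7, 0.7, 5.1]
width: -0.005
grasp_force: 2.8
```

Emit:
send_rows(
  increments=[
    {"rot":[0,0,0],"delta_pos":[0,0,0.001],"fingers":0},
    {"rot":[0,0,0],"delta_pos":[0,0,0.001],"fingers":0},
    {"rot":[0,0,0],"delta_pos":[0,0,0],"fingers":0},
  ],
)

```text
time_s: 6.6
ee_pos: [0.5651, 0.0048, 0.0434]
tcp_rot: [3.14, 0.0, 1.998]
ft_force: [-3.3, -0.2, 8.9]
width: -0.003
grasp_force: 4.6
```

```bash
python3 st.py "[0,-65,50]"
```

```text
t 6.6 case xyz mm [  0.5 -66.   43.4] rot [3.1405e+00 4.0000e-04 1.9978e+00] F case [-3.07  1.19] 8.93 w -0.003
tool delta mm [ 1.  -0.5 -6.6] rotvec to ideal [ 0.0011  0.0004 -0.0006]
```

Emit:
send_rows(
  increments=[
    {"rot":[0,0,0],"delta_pos":[0,0,0.0006],"fingers":0},
    {"rot":[0,0,0],"delta_pos":[0.002,0,0],"fingers":0},
    {"rot":[0,0,0],"delta_pos":[0.003,0,0],"fingers":0},
    {"rot":[0,0,0],"delta_pos":[0.003,0,0],"fingers":0},
    {"rot":[0,0,0],"delta_pos":[0.003,0,0],"fingers":0},
    {"rot":[0,0,0],"delta_pos":[0.003,0,0],"fingers":0},
  ],
)

```text
time_s: 7.35
ee_pos: [0.5604, 0.0159, 0.0438]
tcp_rot: [3.14, 0.005, 1.998]
ft_force: [-1.7, -5.0, 10.2]
width: 0.001
grasp_force: 5.4
```

```bash
python3 st.py "[0,15,50]"
python3 - <<'E'
from h import *
from cell import snapshot
for n in ["scene"]:
    s=snapshot(n); cv2.imwrite("pics/a1.png",cv2.resize(s["image"][180:330,240:430],None,fx=4,fy=4,interpolation=cv2.INTER_CUBIC))
E
```

```text
t 7.35 case xyz mm [  0.8 -54.   43.8] rot [3.1396 0.0048 1.9982] F case [-3.58 -3.85] 10.24 w 0.001
tool delta mm [68.9 -0.8 -6.6] rotvec to ideal [ 0.002   0.0048 -0.0002]
```

View pics/a1.png

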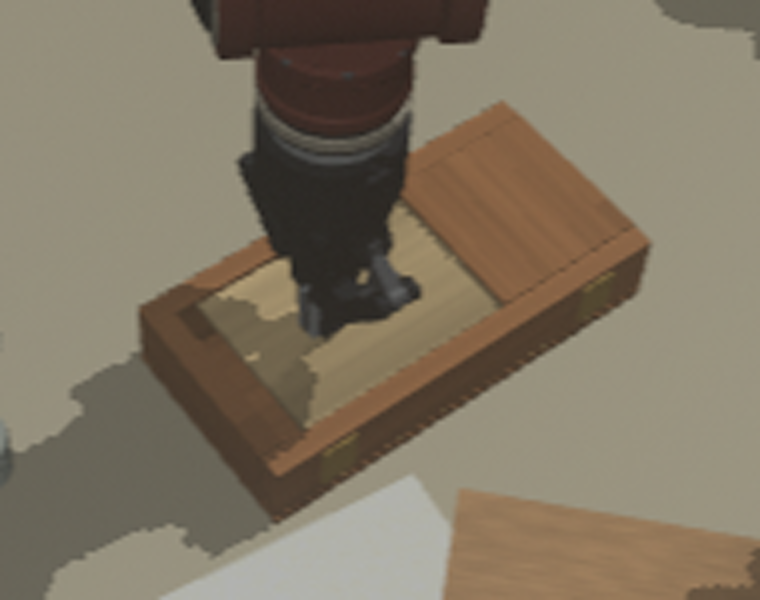

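The crop shows the lid following: its front edge is now at about (205,305)–(305,425), off the window's end. I keep dragging.

Emit:
send_rows(
  increments=[
    {"rot":[0,0,0],"delta_pos":[0.003,0,0],"fingers":0},
    {"rot":[0,0,0],"delta_pos":[0.004,0,0],"fingers":0},
    {"rot":[0,0,0],"delta_pos":[0.004,0,0],"fingers":0},
    {"rot":[0,0,0],"delta_pos":[0.004,0,0],"fingers":0},
    {"rot":[0,0,0],"delta_pos":[0.004,0,0],"fingers":0},
    {"rot":[0,0,0],"delta_pos":[0.004,0,0],"fingers":0},
  ],
)

```text
time_s: 8.15
ee_pos: [0.551, 0.0368, 0.0443]
tcp_rot: [3.14, 0.005, 1.998]
ft_force: [-3.1, -4.9, 13.5]
width: 0.001
grasp_force: 6.8
```

```bash
python3 st.py "[0,15,50]"
```

```text
t 8.15 case xyz mm [  0.9 -31.1  44.3] rot [3.1396 0.0051 1.9982] F case [-4.84 -3.23] 13.54 w 0.001
tool delta mm [46.1 -0.9 -6. ] rotvec to ideal [ 0.002   0.0051 -0.0002]
```

Emit:
send_rows(
  increments=[
    {"rot":[0,0,0],"delta_pos":[0.004,-0.0003,-0.0008],"fingers":0},
    {"rot":[0,0,0],"delta_pos":[0.004,-0.0003,-0.0005],"fingers":0},
    {"rot":[0,0,0],"delta_pos":[0.004,-0.0003,-0.0002],"fingers":0},
    {"rot":[0,0,0],"delta_pos":[0.004,0,-0.0002],"fingers":0},
    {"rot":[0,0,0],"delta_pos":[0.004,0,-0.0002],"fingers":0},
  ],
)

```text
time_s: 8.78
ee_pos: [0.5422, 0.0551, 0.0456]
tcp_rot: [3.138, 0.004, 1.998]
ft_force: [0.4, -3.9, 8.1]
width: 0.001
grasp_force: 4.4
```

```bash
python3 st.py "[0,15,50]"
```

```text
t 8.78 case xyz mm [  0.5 -10.7  45.6] rot [3.1381 0.0045 1.998 ] F case [-1.23 -3.74] 8.07 w 0.001
tool delta mm [25.7 -0.5 -4.5] rotvec to ideal [ 0.0035  0.0045 -0.0004]
```

Emit:
send_rows(
  increments=[
    {"rot":[0,0,0],"delta_pos":[0.003,0,0.0006],"fingers":0},
    {"rot":[0,0,0],"delta_pos":[0.003,0,0],"fingers":0},
    {"rot":[0,0,0],"delta_pos":[0.003,0,0],"fingers":0},
    {"rot":[0,0,0],"delta_pos":[0.003,0,-0.0001],"fingers":0},
    {"rot":[0,0,0],"delta_pos":[0.003,0,-0.0001],"fingers":0},
  ],
)

```text
time_s: 9.4
ee_pos: [0.5362, 0.0687, 0.0457]
tcp_rot: [3.138, 0.005, 1.998]
ft_force: [-1.5, -4.1, 10.8]
width: 0.0
grasp_force: 5.9
```

```bash
python3 st.py "[0,15,50]"
```

```text
t 9.4 case xyz mm [ 0.6  4.1 45.7] rot [3.138  0.0047 1.9981] F case [-3.05 -3.11] 10.81 w 0.0
tool delta mm [10.9 -0.6 -4.4] rotvec to ideal [ 0.0036  0.0047 -0.0003]
```

Emit:
send_rows(
  increments=[
    {"rot":[0,0,0],"delta_pos":[0.002,0,-0.0002],"fingers":0},
    {"rot":[0,0,0],"delta_pos":[0.002,0,-0.0001],"fingers":0},
    {"rot":[0,0,0],"delta_pos":[0.002,0,-0.0001],"fingers":0},
    {"rot":[0,0,0],"delta_pos":[0.002,0,-0.0001],"fingers":0},
  ],
)

```text
time_s: 9.9
ee_pos: [0.5337, 0.0754, 0.0461]
tcp_rot: [3.136, 0.007, 1.998]
ft_force: [2.5, -5.6, 9.1]
width: 0.0
grasp_force: 4.1
```

```bash
python3 st.py "[0,15,50]"
```

```text
t 9.9 case xyz mm [ 1.1 11.2 46.1] rot [3.1364 0.0066 1.9981] F case [-0.06 -6.16] 9.09 w 0.0
tool delta mm [ 3.7 -1.1 -3.9] rotvec to ideal [ 0.0052  0.0066 -0.0003]
```

The drag force has risen to 6 N after about 77 mm of tip travel, so the lid is at its stop. I lift off and check it.

Emit:
send_rows(
  increments=[
    {"rot":[0,0,0],"delta_pos":[-0.002,0,-0.005],"fingers":0},
    {"rot":[0,0,0],"delta_pos":[0,0,-0.03],"fingers":0},
    {"rot":[0,0,0],"delta_pos":[-0.05,0,-0.05],"fingers":0},
    {"rot":[0,0,0],"delta_pos":[-0.06,0,0],"fingers":0.06},
    {"rot":[0,0,0],"delta_pos":[-0.06,0,0],"fingers":0.06},
    {"rot":[0,0,0],"delta_pos":[-0.06,0,0],"fingers":0.06},
    {"rot":[0,0,0],"delta_pos":[0,0,0],"fingers":0.06},
    {"rot":[0,0,0],"delta_pos":[0,0,0],"fingers":0.06},
  ],
)

```text
time_s: 10.9
ee_pos: [0.6232, -0.1282, 0.1213]
tcp_rot: [-3.14, -0.002, 1.997]
ft_force: [0.7, 0.2, -0.1]
width: 0.698
grasp_force: 0.0
```

```bash
python3 - <<'E'
from h import *
from cell import snapshot
S={n:snapshot(n) for n in ["scene","side"]}
im=[cv2.resize(S["scene"]["image"][185:325,245:420],(500,400)),cv2.resize(S["side"]["image"][190:290,255:380],(300,240))]
a=np.radians(24.5);R=np.array([[np.cos(a),-np.sin(a)],[np.sin(a),np.cos(a)]]);c=np.array([.5373,.0647])
for n,s in S.items():
    cv2.imwrite(f"pics/open_{n}.png",im[n=="side"])
    P=cloud(s); q=np.c_[(P[...,:2].reshape(-1,2)-c)@R,P[...,2].reshape(-1)]*1000
    for y in range(-112,34,8):
        k=(abs(q[:,0])<30)&(abs(q[:,1]-y)<3)&(q[:,2]<60); print(y,np.round(np.median(q[k,2]),0) if k.any() else None,end="; ")
    print()
    pu=(P[...,:2]-[.6408,-.2715]); m=(np.hypot(pu[...,0],pu[...,1])<.03)&(P[...,2]>.028)&(P[...,2]<.045)
    if m.any(): print(n,"pot top",np.round(cv2.minEnclosingCircle((P[m][:,:2]*1000).astype(np.float32)),1) if 0 else cv2.minEnclosingCircle((P[m][:,:2]*1000).astype(np.float32)),np.median(P[m][:,2]))
    if n=="scene":
        d=P[270:295,178:204]; k=(d[...,2]>.012)&(d[...,2]<.03); print("roll",cv2.minEnclosingCircle((d[k][:,:2]*1000).astype(np.float32)))
print(R.T@(np.array([.6408,-.2715])-c))
E
python3 st.py "[233.5,-348.8,90]"
```

```text
-112 None; -104 None; -96 9.0; -88 9.0; -80 9.0; -72 9.0; -64 8.0; -56 8.0; -48 8.0; -40 33.0; -32 49.0; -24 49.0; -16 49.0; -8 49.0; 0 49.0; 8 49.0; 16 49.0; 24 49.0; 32 50.0; 
scene pot top ((641.01318359375, -272.86151123046875), 21.062318801879883) 0.032264051146052464
roll ((533.6481323242188, -266.45745849609375), 30.779422760009766)
-112 51.0; -104 None; -96 None; -88 None; -80 8.0; -72 8.0; -64 8.0; -56 9.0; -48 8.0; -40 33.0; -32 49.0; -24 48.0; -16 48.0; -8 48.0; 0 48.0; 8 49.0; 16 48.0; 24 48.0; 32 48.0; 
side pot top ((640.7039794921875, -270.93145751953125), 21.764509201049805) 0.03161811329404296
[-0.04523888 -0.34884973]
t 11.0 case xyz mm [  -1.4 -210.3  121.8] rot [-3.1406e+00 -1.4000e-03  1.9990e+00] F case [-0.23  0.12] -0.18 w 0.705
tool delta mm [-138.7  234.9   31.4] rotvec to ideal [-0.001  -0.0014  0.0006]
```

View pics/open_scene.png

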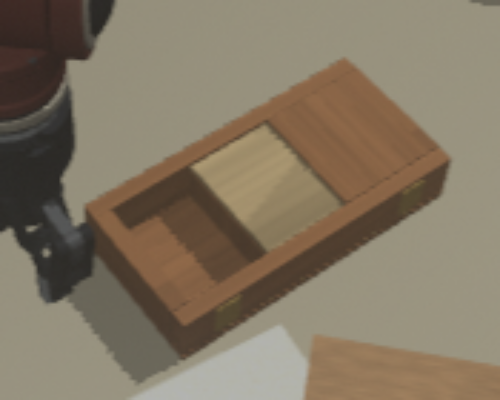

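The lid is fully open: its front edge is at the middle of the window (crop (190,170)–(265,250)), the depth step is at y = -40, and the well is bare. Now to the pot, whose centre both views put within 2 mm of (641, -272) and whose top is at about 31 mm.

Emit:
send_rows(
  increments=[
    {"rot":[0,0,0],"delta_pos":[-0.046,-0.0147,0],"fingers":0.06},
    {"rot":[0,0,0],"delta_pos":[-0.046,-0.0147,0],"fingers":0.06},
    {"rot":[0,0,0],"delta_pos":[-0.046,-0.0147,0.02],"fingers":0.06},
    {"rot":[0,0,0],"delta_pos":[0,0,0.03],"fingers":0.06},
    {"rot":[0,0,0],"delta_pos":[0,0,0],"fingers":0.06},
    {"rot":[0,0,0],"delta_pos":[0,0,0],"fingers":0.06},
  ],
)

```text
time_s: 11.75
ee_pos: [0.6414, -0.2713, 0.0735]
tcp_rot: [3.141, 0.0, 1.999]
ft_force: [0.5, 0.3, 0.9]
width: 0.704
grasp_force: 0.0
```

```bash
python3 st.py "[-45.4,-349,4]"
```

```text
t 11.75 case xyz mm [ -44.6 -348.9   73.5] rot [3.1412e+00 4.0000e-04 1.9995e+00] F case [0.58 0.11] 0.93 w 0.704
tool delta mm [-0.1 -0.9 69.5] rotvec to ideal [0.0004 0.0004 0.0011]
```

Emit:
send_rows(
  increments=[
    {"rot":[0,0,0],"delta_pos":[0,-0.001,0.03],"fingers":0.06},
    {"rot":[0,0,0],"delta_pos":[0,0,0.024],"fingers":0.06},
    {"rot":[0,0,0],"delta_pos":[0,0,0.014],"fingers":0.06},
    {"rot":[0,0,0],"delta_pos":[0,0,0],"fingers":0.06},
    {"rot":[0,0,0],"delta_pos":[0,0,0],"fingers":0.06},
  ],
)

```text
time_s: 12.38
ee_pos: [0.6409, -0.2732, 0.0056]
tcp_rot: [3.141, 0.001, 1.998]
ft_force: [0.6, -0.6, 0.7]
width: 0.702
grasp_force: 0.0
```

Emit:
send_rows(
  increments=[
    {"rot":[0,0,0],"delta_pos":[0,0,0],"fingers":0.03},
    {"rot":[0,0,0],"delta_pos":[0,0,0],"fingers":0.03},
    {"rot":[0,0,0],"delta_pos":[0,0,0],"fingers":0.03},
    {"rot":[0,0,0],"delta_pos":[0,0,0],"fingers":0.03},
    {"rot":[0,0,0],"delta_pos":[0,0,0],"fingers":0.03},
  ],
  squeeze=25,
)

```text
time_s: 13.0
ee_pos: [0.6411, -0.2735, 0.0061]
tcp_rot: [3.14, 0.002, 1.998]
ft_force: [-0.5, 0.2, 6.1]
width: 0.455
grasp_force: 25.5
```

```bash
python3 st.py "[-45.4,-349,4]"
```

```text
t 13.0 case xyz mm [ -45.8 -350.8    6.1] rot [3.1401e+00 1.9000e-03 1.9977e+00] F case [-0.33  0.36] 6.06 w 0.455
tool delta mm [1.8 0.3 2.1] rotvec to ideal [ 0.0015  0.0019 -0.0007]
```

Emit:
send_rows(
  increments=[
    {"rot":[0,0,0],"delta_pos":[0,0,-0.02],"fingers":0.03},
    {"rot":[0,0,0],"delta_pos":[0,0,-0.04],"fingers":0.03},
    {"rot":[0,0,0],"delta_pos":[0,0,-0.05],"fingers":0.03},
    {"rot":[0,0,0],"delta_pos":[0.03,0.005,0],"fingers":0.03},
    {"rot":[0,0,0],"delta_pos":[0.04,0.007,0],"fingers":0.03},
    {"rot":[0,0,0],"delta_pos":[0.045,0.008,0],"fingers":0.03},
    {"rot":[0,0,0],"delta_pos":[0.045,0.008,0],"fingers":0.03},
    {"rot":[0,0,0],"delta_pos":[0.045,0.008,0],"fingers":0.03},
    {"rot":[0,0,0],"delta_pos":[0.04,0.006,0],"fingers":0.03},
    {"rot":[0,0,0],"delta_pos":[0.027,0.004,0],"fingers":0.03},
    {"rot":[0,0,0],"delta_pos":[0,0,0],"fingers":0.03},
    {"rot":[0,0,0],"delta_pos":[0,0,0],"fingers":0.03},
  ],
)

```text
time_s: 14.5
ee_pos: [0.5695, -0.0068, 0.115]
tcp_rot: [3.141, 0.001, 1.998]
ft_force: [-0.3, -0.1, -1.2]
width: 0.458
grasp_force: 25.4
```

```bash
python3 st.py "[0,-77.5,13]"
python3 - <<'E'
from h import *
from cell import snapshot
S=[snapshot(n)["image"] for n in ["scene","side"]]
cv2.imwrite("pics/carry.png",np.hstack([cv2.resize(S[0][170:320,240:400],None,fx=2.5,fy=2.5),cv2.resize(S[1][150:300,230:390],None,fx=2.5,fy=2.5)]))
E
```

```text
t 14.5 case xyz mm [ -0.4 -78.4 115. ] rot [3.1414e+00 7.0000e-04 1.9977e+00] F case [-0.28  0.06] -1.17 w 0.458
tool delta mm [  1.    0.3 102. ] rotvec to ideal [ 0.0002  0.0007 -0.0007]
```

View pics/carry.png

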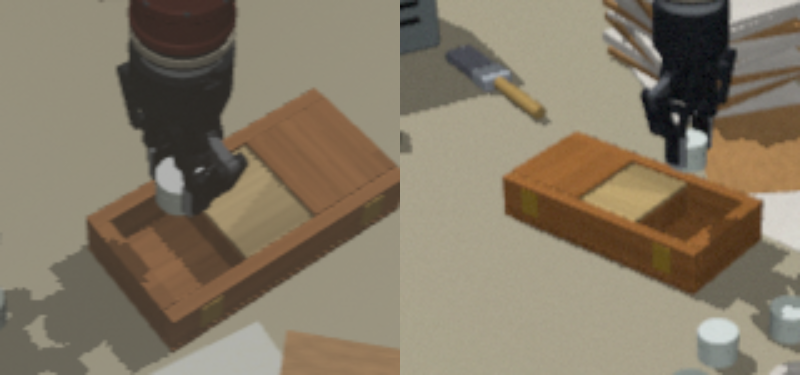

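The pot hangs upright over the well (left panel (172,185), right panel (690,150)). I lower it.

Emit:
send_rows(
  increments=[
    {"rot":[0,0,0],"delta_pos":[0,0,0.03],"fingers":0.03},
    {"rot":[0,0,0],"delta_pos":[0,0,0.03],"fingers":0.03},
    {"rot":[0,0,0],"delta_pos":[0,0,0.02],"fingers":0.03},
    {"rot":[0,0,0],"delta_pos":[0,0,0.012],"fingers":0.03},
    {"rot":[0,0,0],"delta_pos":[0,0,0.006],"fingers":0.03},
    {"rot":[0,0,0],"delta_pos":[0,0,0],"fingers":0.03},
    {"rot":[0,0,0],"delta_pos":[0,0,0],"fingers":0.03},
  ],
)

```text
time_s: 15.48
ee_pos: [0.5702, -0.0064, 0.0176]
tcp_rot: [3.14, 0.001, 1.998]
ft_force: [-0.0, -0.0, -0.4]
width: 0.456
grasp_force: 25.4
```

```bash
python3 st.py "[0,-77.5,13]"
```

```text
t 15.47 case xyz mm [  0.5 -78.3  17.6] rot [3.1400e+00 1.0000e-03 1.9979e+00] F case [-0.02 -0.01] -0.39 w 0.456
tool delta mm [ 0.8 -0.5  4.6] rotvec to ideal [ 0.0016  0.001  -0.0005]
```

Emit:
send_rows(
  increments=[
    {"rot":[0,0,0],"delta_pos":[0,0,0.002],"fingers":0.03},
    {"rot":[0,0,0],"delta_pos":[0,0,0.002],"fingers":0.03},
    {"rot":[0,0,0],"delta_pos":[0,0,0],"fingers":0.03},
  ],
)

```text
time_s: 15.85
ee_pos: [0.5691, -0.0063, 0.0124]
tcp_rot: [-3.141, -0.0, 1.998]
ft_force: [0.3, 0.5, 0.0]
width: 0.456
grasp_force: 25.4
```

Emit:
send_rows(
  increments=[
    {"rot":[0,0,0],"delta_pos":[0,0,0.001],"fingers":0.03},
    {"rot":[0,0,0],"delta_pos":[0,0,0],"fingers":0.03},
  ],
)

```text
time_s: 16.1
ee_pos: [0.5694, -0.0063, 0.0122]
tcp_rot: [-3.141, -0.0, 1.998]
ft_force: [-4.0, 0.5, 5.0]
width: 0.454
grasp_force: 25.7
```

The pot is down (5 N). Release, then rise.

Emit:
send_rows(
  increments=[
    {"rot":[0,0,0],"delta_pos":[0,0,-0.0005],"fingers":0.042},
    {"rot":[0,0,0],"delta_pos":[0,0,0],"fingers":0.052},
    {"rot":[0,0,0],"delta_pos":[0,0,0],"fingers":0.052},
    {"rot":[0,0,0],"delta_pos":[0,0,0],"fingers":0.052},
  ],
)

```text
time_s: 16.6
ee_pos: [0.5693, -0.0063, 0.012]
tcp_rot: [-3.142, -0.0, 1.998]
ft_force: [0.4, -0.3, 0.2]
width: 0.609
grasp_force: 0.0
```

Emit:
send_rows(
  increments=[
    {"rot":[0,0,0],"delta_pos":[0,0,-0.01],"fingers":0.052},
    {"rot":[0,0,0],"delta_pos":[0,0,-0.02],"fingers":0.052},
    {"rot":[0,0,0],"delta_pos":[0,0,-0.04],"fingers":0.052},
    {"rot":[0,0,0],"delta_pos":[-0.05,0,-0.03],"fingers":0},
    {"rot":[0,0,0],"delta_pos":[-0.06,0,0],"fingers":0},
    {"rot":[0,0,0],"delta_pos":[-0.04,0,0],"fingers":0},
    {"rot":[0,0,0],"delta_pos":[0,0,0],"fingers":0},
    {"rot":[0,0,0],"delta_pos":[0,0,0],"fingers":0},
  ],
)

```text
time_s: 17.6
ee_pos: [0.6315, -0.1425, 0.113]
tcp_rot: [3.141, 0.0, 1.998]
ft_force: [0.1, 1.3, -0.9]
width: 0.001
grasp_force: 0.0
```

```bash
python3 st.py "[0,10,60]"
python3 - <<'E'
from h import *
from cell import snapshot
S=[snapshot(n) for n in ["scene","side"]]
a=np.radians(24.5);R=np.array([[np.cos(a),-np.sin(a)],[np.sin(a),np.cos(a)]]);c=np.array([.5373,.0647])
for s in S:
    P=cloud(s); q=np.c_[(P[...,:2].reshape(-1,2)-c)@R,P[...,2].reshape(-1)]*1000
    w=s["image"].reshape(-1,3)
    k=(abs(q[:,0])<50)&(abs(q[:,1]+77)<38)&(q[:,2]>30)&(q[:,2]<46)&(cv2.cvtColor(s["image"],cv2.COLOR_BGR2HSV).reshape(-1,3)[:,1]<60)
    print(k.sum(), cv2.minEnclosingCircle(q[k,:2].astype(np.float32)) if k.sum() else None, np.percentile(q[k,2],[5,50,95]) if k.sum() else None)
cv2.imwrite("pics/placed.png",np.hstack([cv2.resize(S[0]["image"][170:320,240:400],None,fx=2.5,fy=2.5),cv2.resize(S[1]["image"][150:300,230:390],None,fx=2.5,fy=2.5)]))
E
```

```text
t 17.6 case xyz mm [-2.000e-01 -2.276e+02  1.130e+02] rot [3.1410e+00 1.0000e-04 1.9977e+00] F case [0.59 1.18] -0.87 w 0.001
tool delta mm [237.6   0.   53. ] rotvec to ideal [ 0.0006  0.0001 -0.0007]
251 ((-2.535146713256836, -77.68944549560547), 21.2806339263916) [33.25001646 38.11580829 40.82410998]
127 ((-1.1955020427703857, -76.80992126464844), 21.82672882080078) [31.1928323  37.22258039 40.16658917]
```

View pics/placed.png

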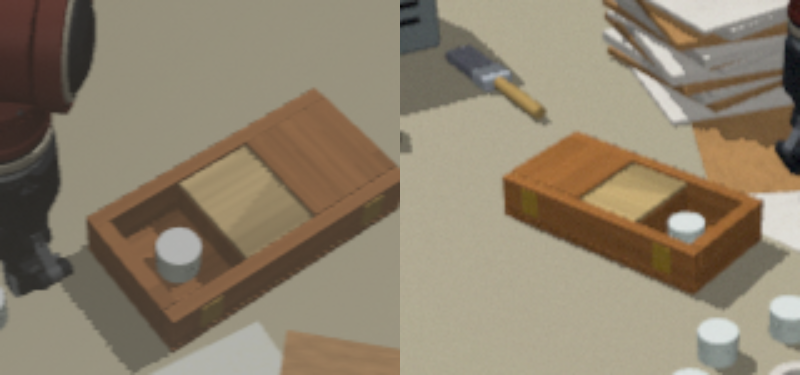

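The pot stands upright near the centre of the well (left panel (178,255), right panel (685,227)). It is at about (-2, -77) in the case frame, with its top below the lid. Now to the exposed lid at y = +15.

Emit:
send_rows(
  increments=[
    {"rot":[0,0,0],"delta_pos":[0.05,0,0],"fingers":0},
    {"rot":[0,0,0],"delta_pos":[0.06,0,0],"fingers":0},
    {"rot":[0,0,0],"delta_pos":[0.06,0,0],"fingers":0},
    {"rot":[0,0,0],"delta_pos":[0.05,0,0],"fingers":0},
    {"rot":[0,0,0],"delta_pos":[0.022,0,0.02],"fingers":0},
    {"rot":[0,0,0],"delta_pos":[0,0,0.03],"fingers":0},
    {"rot":[0,0,0],"delta_pos":[0,0,0.007],"fingers":0},
    {"rot":[0,0,0],"delta_pos":[0,0,0],"fingers":0},
    {"rot":[0,0,0],"delta_pos":[0,0,0],"fingers":0},
  ],
)

```text
time_s: 18.82
ee_pos: [0.5323, 0.077, 0.0562]
tcp_rot: [3.14, 0.001, 1.997]
ft_force: [-0.1, -0.6, 0.5]
width: -0.001
grasp_force: 0.0
```

```bash
python3 st.py "[0,15,47]"
```

```text
t 18.82 case xyz mm [ 0.5 13.3 56.2] rot [3.1400e+00 8.0000e-04 1.9971e+00] F case [-0.3  -0.55] 0.49 w -0.001
tool delta mm [ 1.7 -0.6  9.1] rotvec to ideal [ 0.0016  0.0008 -0.0013]
```

Emit:
send_rows(
  increments=[
    {"rot":[0,0,0],"delta_pos":[0,0,0.005],"fingers":0},
    {"rot":[0,0,0],"delta_pos":[0,0,0.003],"fingers":0},
    {"rot":[0,0,0],"delta_pos":[0,0,0],"fingers":0},
    {"rot":[0,0,0],"delta_pos":[0,0,0],"fingers":0},
  ],
)

```text
time_s: 19.32
ee_pos: [0.5313, 0.0774, 0.0471]
tcp_rot: [3.142, 0.0, 1.998]
ft_force: [-0.3, -0.4, -0.1]
width: 0.003
grasp_force: 0.0
```

Emit:
send_rows(
  increments=[
    {"rot":[0,0,0],"delta_pos":[0,0,0.001],"fingers":0},
    {"rot":[0,0,0],"delta_pos":[0,0,0],"fingers":0},
  ],
)

```text
time_s: 19.58
ee_pos: [0.5314, 0.0774, 0.0463]
tcp_rot: [3.141, 0.0, 1.998]
ft_force: [0.1, -0.6, 0.7]
width: 0.001
grasp_force: 0.6
```

Emit:
send_rows(
  increments=[
    {"rot":[0,0,0],"delta_pos":[0,0,0.001],"fingers":0},
    {"rot":[0,0,0],"delta_pos":[0,0,0.001],"fingers":0},
    {"rot":[0,0,0],"delta_pos":[0,0,0],"fingers":0},
  ],
)

```text
time_s: 19.95
ee_pos: [0.5318, 0.0775, 0.0459]
tcp_rot: [3.142, 0.0, 1.998]
ft_force: [-4.6, -1.3, 10.4]
width: 0.003
grasp_force: 5.3
```

Emit:
send_rows(
  increments=[
    {"rot":[0,0,0],"delta_pos":[-0.002,0,0],"fingers":0},
    {"rot":[0,0,0],"delta_pos":[-0.003,0,0],"fingers":0},
    {"rot":[0,0,0],"delta_pos":[-0.003,0,0],"fingers":0},
    {"rot":[0,0,0],"delta_pos":[-0.003,0,0],"fingers":0},
    {"rot":[0,0,0],"delta_pos":[-0.003,0,0],"fingers":0},
  ],
)

```text
time_s: 20.58
ee_pos: [0.5373, 0.0652, 0.0457]
tcp_rot: [-3.142, -0.001, 1.998]
ft_force: [-4.7, 1.6, 10.1]
width: 0.004
grasp_force: 4.9
```

```bash
python3 st.py "[0,-65,50]"
```

```text
t 20.57 case xyz mm [ 0.2  0.4 45.7] rot [-3.1416e+00 -1.2000e-03  1.9979e+00] F case [-3.6   3.43] 10.13 w 0.004
tool delta mm [-65.4  -0.1  -4.4] rotvec to ideal [-0.     -0.0012 -0.0005]
```

Emit:
send_rows(
  increments=[
    {"rot":[0,0,0],"delta_pos":[-0.004,0,0],"fingers":0},
    {"rot":[0,0,0],"delta_pos":[-0.004,0,0.0001],"fingers":0},
    {"rot":[0,0,0],"delta_pos":[-0.004,0,0.0001],"fingers":0},
    {"rot":[0,0,0],"delta_pos":[-0.004,0,0.0001],"fingers":0},
    {"rot":[0,0,0],"delta_pos":[-0.004,0,0],"fingers":0},
  ],
)

```text
time_s: 21.2
ee_pos: [0.5455, 0.0469, 0.0452]
tcp_rot: [-3.142, -0.001, 1.998]
ft_force: [-4.1, 1.2, 8.5]
width: -0.001
grasp_force: 4.5
```

```bash
python3 st.py "[0,-65,50]"
```

```text
t 21.2 case xyz mm [  0.1 -19.6  45.2] rot [-3.1415e+00 -1.2000e-03  1.9979e+00] F case [-3.23  2.77] 8.5 w -0.001
tool delta mm [-45.4  -0.1  -4.8] rotvec to ideal [-0.0001 -0.0012 -0.0005]
```

Emit:
send_rows(
  increments=[
    {"rot":[0,0,0],"delta_pos":[-0.004,0,0.0006],"fingers":0},
    {"rot":[0,0,0],"delta_pos":[-0.004,0,0.0002],"fingers":0},
    {"rot":[0,0,0],"delta_pos":[-0.004,0,0.0002],"fingers":0},
    {"rot":[0,0,0],"delta_pos":[-0.004,0,0.0002],"fingers":0},
    {"rot":[0,0,0],"delta_pos":[-0.004,0,0.0002],"fingers":0},
  ],
)

```text
time_s: 21.82
ee_pos: [0.554, 0.0286, 0.0442]
tcp_rot: [3.141, -0.001, 1.998]
ft_force: [-4.9, 1.7, 10.8]
width: 0.001
grasp_force: 5.4
```

```bash
python3 st.py "[0,-65,50]"
```

```text
t 21.82 case xyz mm [  0.2 -39.8  44.2] rot [ 3.1414e+00 -8.0000e-04  1.9979e+00] F case [-3.79  3.61] 10.83 w 0.001
tool delta mm [-25.2  -0.2  -5.8] rotvec to ideal [ 0.0002 -0.0008 -0.0005]
```

Emit:
send_rows(
  increments=[
    {"rot":[0,0,0],"delta_pos":[-0.004,0,0.0001],"fingers":0},
    {"rot":[0,0,0],"delta_pos":[-0.004,0,0.0001],"fingers":0},
    {"rot":[0,0,0],"delta_pos":[-0.004,0,0.0001],"fingers":0},
    {"rot":[0,0,0],"delta_pos":[-0.004,0,0.0001],"fingers":0},
  ],
)

```text
time_s: 22.32
ee_pos: [0.5606, 0.014, 0.0437]
tcp_rot: [3.141, -0.001, 1.998]
ft_force: [-4.9, 1.1, 10.1]
width: 0.001
grasp_force: 4.9
```

```bash
python3 st.py "[0,-65,50]"
```

```text
t 22.32 case xyz mm [  0.2 -55.8  43.7] rot [ 3.1414e+00 -8.0000e-04  1.9979e+00] F case [-3.98  2.99] 10.13 w 0.001
tool delta mm [-9.2 -0.2 -6.3] rotvec to ideal [ 0.0002 -0.0008 -0.0005]
```

Emit:
send_rows(
  increments=[
    {"rot":[0,0,0],"delta_pos":[-0.002,0,0.0001],"fingers":0},
    {"rot":[0,0,0],"delta_pos":[-0.002,0,0.0001],"fingers":0},
    {"rot":[0,0,0],"delta_pos":[-0.002,0,0],"fingers":0},
    {"rot":[0,0,0],"delta_pos":[-0.002,0,0],"fingers":0},
    {"rot":[0,0,0],"delta_pos":[-0.002,0,0],"fingers":0},
  ],
)

```text
time_s: 22.95
ee_pos: [0.5645, 0.0062, 0.0433]
tcp_rot: [3.141, -0.003, 1.998]
ft_force: [-4.6, 5.9, 9.1]
width: -0.002
grasp_force: 4.8
```

```bash
python3 st.py "[0,-65,50]"
```

```text
t 22.95 case xyz mm [  0.5 -64.5  43.3] rot [ 3.1407 -0.0034  1.9976] F case [-1.69  7.3 ] 9.12 w -0.002
tool delta mm [-0.5 -0.5 -6.7] rotvec to ideal [ 0.0009 -0.0034 -0.0008]
```

The force has risen to 7.3 N along the track, so the lid is at the shut stop. I lift off and look.

Emit:
send_rows(
  increments=[
    {"rot":[0,0,0],"delta_pos":[0,0,-0.005],"fingers":0},
    {"rot":[0,0,0],"delta_pos":[0,0,-0.03],"fingers":0},
    {"rot":[0,0,0],"delta_pos":[0,0,-0.05],"fingers":0},
    {"rot":[0,0,0],"delta_pos":[-0.06,0,-0.02],"fingers":0},
    {"rot":[0,0,0],"delta_pos":[-0.06,0,0],"fingers":0},
    {"rot":[0,0,0],"delta_pos":[-0.06,0,0],"fingers":0},
    {"rot":[0,0,0],"delta_pos":[0,0,0],"fingers":0},
    {"rot":[0,0,0],"delta_pos":[0,0,0],"fingers":0},
  ],
)

```text
time_s: 23.95
ee_pos: [0.6381, -0.1583, 0.1458]
tcp_rot: [-3.141, -0.001, 1.997]
ft_force: [0.3, -0.1, -0.1]
width: -0.001
grasp_force: 0.0
```

Run:
```python
from h import *
from cell import snapshot
a=np.radians(24.5);R=np.array([[np.cos(a),-np.sin(a)],[np.sin(a),np.cos(a)]]);c=np.array([.5373,.0647])
s=snapshot("scene");P=cloud(s);q=np.c_[(P[...,:2].reshape(-1,2)-c)@R,P[...,2].reshape(-1)]*1000
for y in range(-118,-90,2):
    k=(abs(q[:,0])<40)&(abs(q[:,1]-y)<1.2)&(q[:,2]<60); print(y,np.round(np.percentile(q[k,2],[5,50]),0) if k.any() else None,end="; ")
t=snapshot("side")["image"]
cv2.imwrite("pics/shut.png",np.hstack([cv2.resize(s["image"][190:310,265:405],None,fx=3,fy=3,interpolation=cv2.INTER_CUBIC),cv2.resize(t[190:310,255:380],None,fx=3,fy=3,interpolation=cv2.INTER_CUBIC)]))
```

```text
-118 [51. 53.]; -116 [50. 52.]; -114 [48. 49.]; -112 [46. 49.]; -110 [47. 49.]; -108 [47. 49.]; -106 [46. 49.]; -104 [46. 48.]; -102 [47. 49.]; -100 [47. 49.]; -98 [47. 49.]; -96 [47. 49.]; -94 [47. 48.]; -92 [46. 49.];
```

View pics/shut.png

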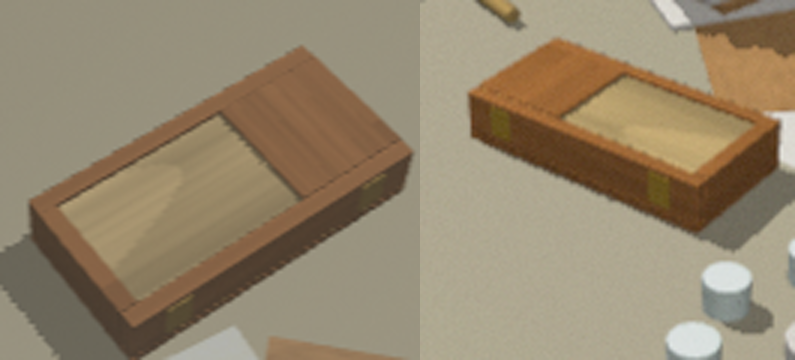

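The lid fills the window right to its end (left panel, edge (60,205)–(135,300)), and the depth is level down to y = -114. It is fully shut and the robot is clear of everything, so I hand in.

```bash
python3 -c "
from cell import r
print(r.finish_job())"
```

```text
the job is handed in; nothing more can be done
None
```

The job is handed in after about 24 s of robot time: the farthest pot is in the well, the lid is slid fully shut over it (checked by camera), the highest pressing force I read on the lid was about 14 N, and the robot touched nothing else on the table.

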